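Tuck the copper flashing under the lantern roof's shingle and hold it down

ROBOT

A 6-joint arm with a two-finger parallel gripper is mounted at the origin on a cart in front of the work surface, level with it; the furniture and walls round the work are solid. World frame = base frame: x ahead of the robot, y to its left, z up, the work surface at z = 0. Lengths are in m, angles in rad, forces in N, time in s.
With the tool pointing down it reaches from about 0.425 to 0.925 m from the base axis. Payload 12.5 kg.
Tool frame: the origin (TCP) lies between the finger pads; the fingertips stand 17 mm ahead of it and the grasp point (between the pads) lies 2 mm behind it (manip.finger_overhang is the z of the fingertips in the tool frame, in m); z points along the fingers, y is the direction in which the jaws open and shut (so a half turn about z gives the same grasp; the last joint's range is limited). The gripper opens to 85 mm and grips with 20 to 120 N. Pads are 22 mm wide; open, the fingers measure 114 mm over their backs; the gripper's body (76 mm by 85 mm) begins 54 mm behind the grasp point. The pads swing forward as they close: fully open they stand 13 mm farther back than shut.
Start: joints at [1.156, 0.491, 1.559, -0, 1.092, -0.106], TCP at [0.19, 0.595, 0.222] pointing down, gripper open.
Joint ranges: [-3.1, 3.1], [-0.84, 2.19], [0.05, 2.79], [-1.13, 4.28], [0.06, 2.93], [-2.69, 2.69]. Speed limits (rad/s): [2.22, 2.22, 2.79, 3.14, 3.14, 3.14].

INTERFACE

Orientations are given as [roll, pitch, yaw] about the fixed x, y, z axes, in that order (R = Rz(yaw) Ry(pitch) Rx(roll)).
In Python, from station import sensors, viewer, ticket, manip gives the robot as it stands.
- The arm moves only by the tool servo_tool, never from a script. Its argument "motion" is a list of rows, each an object with "xyz": the shift along the world's x, y, z in mm, a list of three; "twist": the turn, a rotation vector about the world's x, y, z in rad, a list of three. A call has 1 to 5 rows; each row shifts and turns the pose as measured when the row begins; what a row does not reach is not made up. A row lasts 1/8 s, in which the tool goes at most 62.5 mm and 10.7 degrees, less where a joint would pass 70% of its speed; a pose out of reach is approached as far as the arm can. A call is refused whole if a number of a shift passes 62.5 or a number of a turn 0.188, either way. A call with a gripper value outside its range is refused whole. "claw" is the opening, from -1 (shut) to 1 (fully open), so that 0 is half open, set as the call begins (left out, the last holds). The fingers move at their own pace and stop on an object; "force" is the grip in N (left out, the last holds). Time passes only in rows, so rows that do not move let the fingers close. It gives the time, the measured TCP pose, the force and the opening at its end, in the units of the state.
- sensors.get_obs(): the state, without advancing time (a new reading comes with each control period).
- viewer.camera(name): name is "scene" or "top" or "wrist"; returns the picture (420x560x3 uint8, blue, green, red); there is no depth.
- viewer.camera_info(name): a dict with "fx", "fy", "cx", "cy" (pixels), "k1" (the pictures are not rectified: a ray, as slopes to the right and down, at radius r is drawn at 1 + k1 r^2 times it, then the intrinsics apply), "R" (3x3) and "t" (3): a world point X has camera coordinates R X + t; the wrist camera has in their place "T_tool_cam" (4x4, takes a point from camera to tool coordinates, whose origin is the TCP and whose axes are the flange's). Camera axes: x right, y down, z forward; pixel columns grow to the right and rows downward; lengths in m; the calibration is good to about 2 mm. A picture is of the moment at which its call begins: read the wrist's pose just before it. camera_info takes no time and is no camera call.
- ticket.sign_off(): hands the job in, once; it reports no verdict.
The state is a dict: "t": time; "qpos": joint angles; "qd": joint speeds; "tau": joint torques, N m; "eef_pos": TCP position; "eef_rot": TCP orientation; "force": force on the tool from outside, world axes, zero at the start; "torque": the same for the moment, N m; "grip_width": finger opening in m.
Only numpy, scipy, OpenCV 4.12 (cv2) and the standard library are available. Lean on these libraries where they do the work, as an engineer would, in place of code of your own. Each camera call takes 0.05 s, during which the arm holds its last target.

TASK

Pick up the copper flashing by its standing seam and slide its flat leg, lying on the roof board, squarely under the middle shingle, without lifting that shingle, until the black line scribed across the leg lies at the shingle's front edge. Finish while still holding it there, pressing it flat on the board with a steady push of about 10 N. Leave the pen, the wooden fid, the oil bottle and the tin where they are.

Things in the scene. Friction and masses are not known exactly. Their poses are not given: they have to be found in the camera images.
- roof_board: Fixed plywood roof board of a porch lantern, 190 x 220 x 12 mm, lying on the bench. Origin under its middle, at bench level; x points up the roof (ahead at zero yaw), y left. Deck top z = 12 mm, bare from x = -95 to +10 mm; behind lie three brown shingles side by side, front edges in line at x = +10 mm, tops at z = 26 mm. A darker course (top z = 32 mm) lies over their rear from x = +64 mm.
- shingle_lip (a point): Middle of the front lower edge of the middle shingle (122 mm wide, 62 mm deep, 6 mm thick, two copper nail heads), 20 mm above the bench. The flashing goes into the slot below: 8 mm high, 104 mm wide between side battens that start 5 mm behind the edge, 59 mm deep. Axes as roof_board.
- shingle (a joint): Lift angle of the middle shingle about its rear edge, rad; 0 = lying down in place, grows as its front edge is lifted (0.08 rad is 5 mm at the edge). It weighs 60 g and falls back by itself, held only by its weight and slight friction.
- flashing: The loose copper flashing, about 120 g: flat leg 80 mm wide (y), 3 mm thick, 80 mm from the seam's middle to the leading edge (+x), with a standing seam along its other edge. Origin on the underside, under the seam's middle; x points from the seam to the leading edge, z up. A black line is scribed across the top of the leg, 40 mm from the leading edge and 40 mm from the seam's middle.
- flashing_seam (a point): Middle of the flashing's upright standing seam, half-way up (20 mm above the underside). The seam is 10 mm thick (x), 80 mm long (y), its top 40 mm above the underside; rigid, grasp it across its thickness from above. Axes as flashing.
- flashing_edge (a point): Middle of the leading edge of the flat leg, 80 mm ahead of the seam's middle, 1.5 mm above the underside: the edge that goes under the shingle. Axes as flashing.
- marker: Bystander: blue and white marker pen lying on the bench, 126 mm long, 13 mm thick. Origin under its middle, length along y.
- lathekin: Bystander: wooden burnishing fid lying on the bench, 150 x 20 x 12 mm. Origin under its middle, length along y.
- oil: Bystander: small cream bottle with a red cap, 35 mm across, 73 mm high, standing on the bench. Origin at the middle of its base.
- tin: Bystander: round grey tin, 52 mm across, 34 mm high, on the bench. Origin at the middle of its base.
There are look-alikes about, which are no part of the job. Of the things shaped like the flashing, the copper one is meant.

How it is judged:
By the outcome, as a careful person would: the job done as asked, in the order asked, and still so for the second after the job is handed in, while the arm keeps its last pose, push and grip.
It also fails if it takes over 38 s, if anything falls off the work surface, if the arm or the gripper's body presses on something with over 40 N, if the wrist force passes 120 N, or if a joint passes its speed limit or range.

## Working session

There is one attempt and no reset: what is moved stays moved. The work goes in short steps, Python scripts to look and compute and a tool call to move; the robot and the scene stay as the last step left them, time stands still between calls to the robot, and variables do not carry over. Pictures are saved under pics/ and viewed, and the job is handed in when it is done.

Besides the shell and the picture viewer there is one more tool, called after "Request:" as name(argument=value, ...) on one line, values as JSON. servo_tool: Moves the arm, as the interface text tells. Its arguments: {"type":"object","properties":{"motion":{"type":"array","items":{"type":"object","properties":{"xyz":{"type":"array","items":{"type":"number"}},"twist":{"type":"array","items":{"type":"number"}}}}},"claw":{"type":"number"},"force":{"type":"number"}},"required":["motion"]}

```bash
ls; mkdir -p pics; python3 - <<'E'
from station import sensors, viewer, ticket, manip
import cv2
o=sensors.get_obs();print(o)
print(manip.finger_overhang)
for n in("scene","top"):
    cv2.imwrite(f"pics/{n}0.png",viewer.camera(n));print(n,viewer.camera_info(n))
print(viewer.camera_info("wrist"))
E
```

```text
pics
{'t': 0.0, 'qpos': array([ 1.15641584e+00,  4.91561188e-01,  1.55946963e+00,  2.86869488e-05,
        1.09170345e+00, -1.05604226e-01]), 'qd': array([-9.10941992e-05, -2.00935507e-04,  6.40000690e-04, -1.40120505e-03,
       -6.64931760e-04, -5.04936642e-04]), 'tau': array([ 1.13599137e-03, -6.18445873e+01, -2.61602765e+01,  8.91442005e-05,
        3.83188220e-03, -1.92776696e-05]), 'eef_pos': array([0.18980798, 0.59522316, 0.22141979]), 'eef_rot': array([-3.14046009e+00, -1.45635128e-04,  2.83280308e+00]), 'force': array([ 0.02821415, -0.23507166, -0.6254075 ]), 'torque': array([-0.00939156,  0.00069711, -0.04854025]), 'grip_width': 0.08531349558286057}
0.017
scene {'fx': 416.967494392965, 'fy': 416.967494392965, 'cx': 278.8324902753558, 'cy': 204.93624389650296, 'k1': -0.05738280245575323, 'R': array([[ 0.68177833, -0.73135857,  0.01711582],
       [-0.35793661, -0.35389334, -0.86408385],
       [ 0.6380123 ,  0.58298726, -0.50305681]]), 't': array([-0.38874947,  0.23559335,  0.82850704])}
top {'fx': 383.4969933596772, 'fy': 383.4969933596772, 'cx': 282.6256328322547, 'cy': 209.07588335446766, 'k1': -0.057714526848124593, 'R': array([[ 0.01327014, -0.99988138,  0.00781822],
       [-0.9821891 , -0.01450013, -0.18733476],
       [ 0.1874259 , -0.00519301, -0.98226502]]), 't': array([-0.0380487 ,  0.54568504,  1.00343186])}
{'fx': 339.755375133574, 'fy': 339.755375133574, 'cx': 278.4792087056915, 'cy': 210.76851392946983, 'k1': -0.0013837861503915735, 'T_tool_cam': array([[-9.86410110e-06, -9.52780305e-01, -3.03660484e-01,
         7.73417485e-02],
       [ 9.99999541e-01,  2.81502870e-04, -9.15741433e-04,
        -4.17154139e-04],
       [ 9.57981700e-04, -3.03660354e-01,  9.52779865e-01,
        -1.52417610e-01],
       [ 0.00000000e+00,  0.00000000e+00,  0.00000000e+00,
         1.00000000e+00]])}
```

View pics/scene0.png

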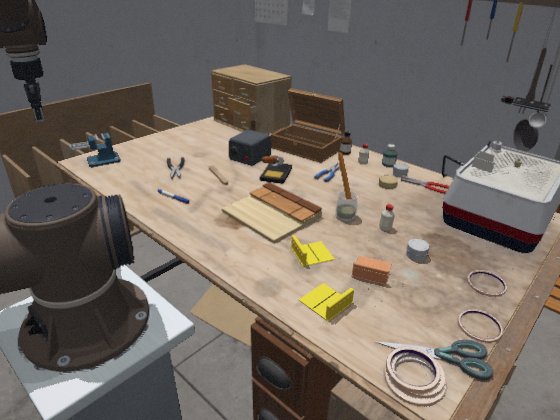

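View pics/top0.png

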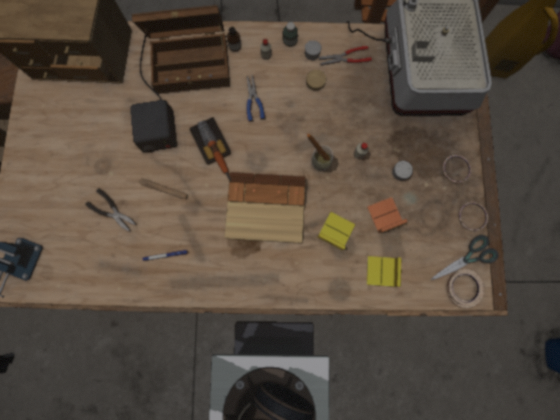

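Things shaped like the flashing in the top view are yellow at (337,231), yellow at (384,271) and orange-copper at (386,214), which is at (371,270) in the scene view. The copper-coloured one fits the description. I'll confirm it with enlarged crops.

```bash
python3 - <<'E'
import cv2,numpy as np
t=cv2.imread("pics/top0.png");s=cv2.imread("pics/scene0.png")
a=cv2.resize(t[190:250,350:430],(800,600),interpolation=cv2.INTER_CUBIC)
b=cv2.resize(s[240:300,330:410],(800,600),interpolation=cv2.INTER_CUBIC)
c=cv2.resize(t[165:255,215:335],(800,600),interpolation=cv2.INTER_CUBIC)
cv2.imwrite("pics/c1.png",a);cv2.imwrite("pics/c2.png",b);cv2.imwrite("pics/c3.png",c)
E
```

```text
(no output)
```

View pics/c1.png

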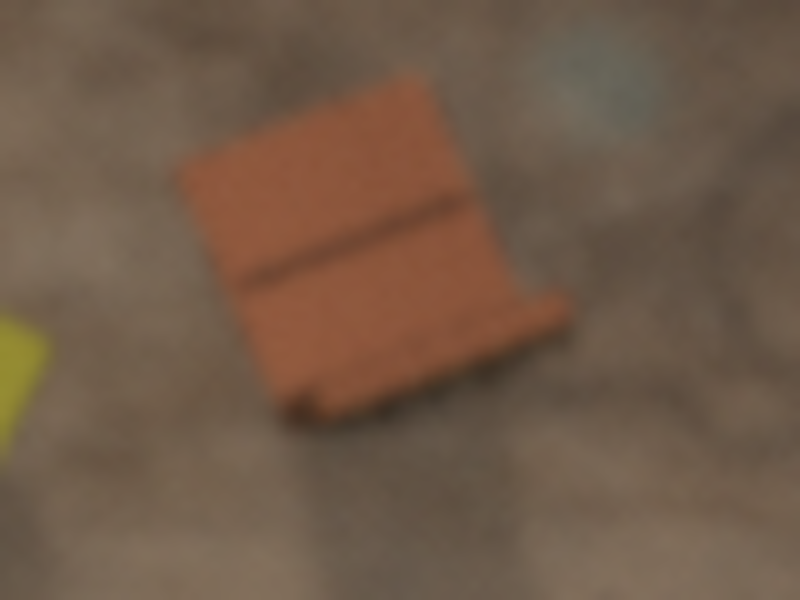

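View pics/c2.png

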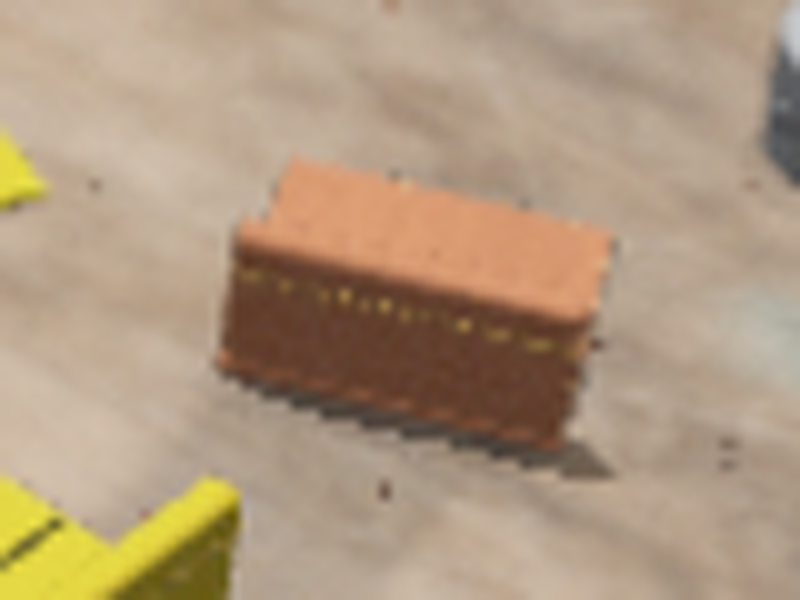

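View pics/c3.png

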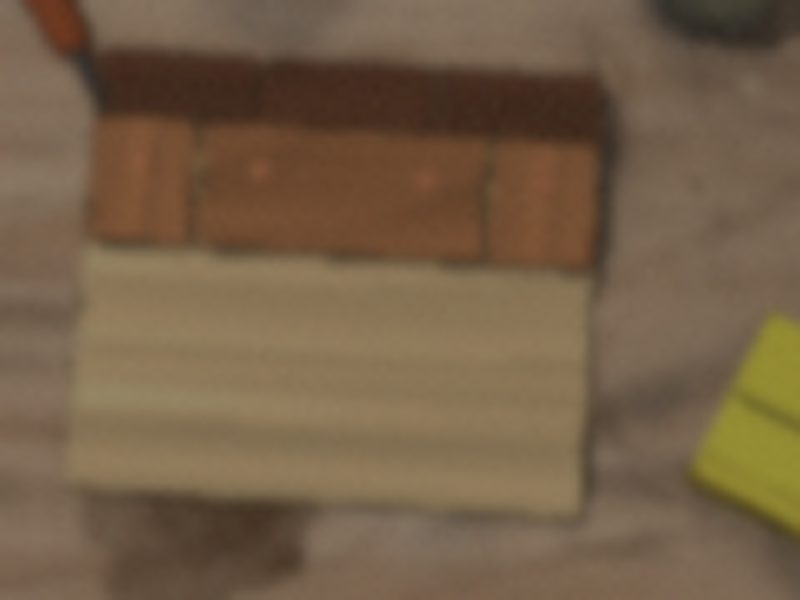

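The crops settle it: the copper piece has the scribed line and the standing seam. In the top view its leading-edge corners are at (368,206.3) and (391.8,197.0), and the line runs (374,218.3)–(396.8,209.8). Next I fit both poses.

```bash
cat > h.py <<'E'
import numpy as np, cv2
from scipy.optimize import least_squares
from scipy.spatial.transform import Rotation as Ro
def cam(info,obs=None):
    K=np.array([[info['fx'],0,info['cx']],[0,info['fy'],info['cy']],[0,0,1.]])
    if 'R' in info: R,t=info['R'],info['t']
    else:
        T=np.eye(4);T[:3,:3]=Ro.from_euler('xyz',obs['eef_rot']).as_matrix();T[:3,3]=obs['eef_pos']
        W=np.linalg.inv(T@info['T_tool_cam']);R,t=W[:3,:3],W[:3,3]
    return K,np.array([info['k1'],0,0,0,0.]),R,t
def proj(P,c):
    K,d,R,t=c
    return cv2.projectPoints(np.asarray(P,float).reshape(-1,3),cv2.Rodrigues(R)[0],t,K,d)[0][:,0]
def back(uv,z,c):
    K,d,R,t=c
    n=cv2.undistortPoints(np.array([[uv]],float),K,d)[0,0]
    r=R.T@np.array([n[0],n[1],1]);C=-R.T@t
    return C+r*(z-C[2])/r[2]
def place(L,p,z0=0):
    c,s=np.cos(p[2]),np.sin(p[2]);L=np.asarray(L,float)
    return np.c_[p[0]+c*L[:,0]-s*L[:,1],p[1]+s*L[:,0]+c*L[:,1],z0+L[:,2]]
def fit(L,uvs,c,p0,z0=0):
    f=lambda p:(proj(place(L,p,z0),c)-uvs).ravel()
    r=least_squares(f,p0,loss='soft_l1');return r.x,r.fun.reshape(-1,2)
E
python3 - <<'E'
from h import *
from station import viewer
np.set_printoptions(precision=4,suppress=True)
T=cam(viewer.camera_info("top"));S=cam(viewer.camera_info("scene"))
L=[[.08,.04,.003],[.08,-.04,.003],[.04,.04,.003],[.04,-.04,.003]]
uv=np.array([[368,206.5],[391.8,197],[374,218.3],[396.8,209.8]])
for u,l in zip(uv,L):print(back(u,l[2],T))
print(fit(L,uv,T,[.55,-.2,0.3]))
p,_=fit(L,uv,T,[.55,-.2,0.3])
print('scene pred',proj(place([[.005,.04,.04],[.005,-.04,.04],[-.005,.04,.04],[-.005,-.04,.04],[-.005,.04,0],[-.005,-.04,0]],p),S))
o=np.array([215,165])
B=[[-.095,.11,.012],[-.095,-.11,.012],[.01,.11,.026],[.01,-.11,.026]]
ub=np.array([[68,487],[580,515],[90,242],[590,264]])/6.6667+o
pb,r=fit(B,ub,T,[.6,0,0]);print(pb,r)
print('scene',proj(place(B,pb),S))
E
```

```text
[ 0.5667 -0.2779  0.003 ]
[ 0.596  -0.3488  0.003 ]
[ 0.5323 -0.2944  0.003 ]
[ 0.5582 -0.3619  0.003 ]
(array([ 0.5075, -0.3432,  0.3815]), array([[-0.5765, -0.0716],
       [ 0.5671, -0.2037],
       [-1.0855,  0.844 ],
       [ 1.1599, -0.4376]]))
scene pred [[354.8665 262.2233]
 [390.143  270.585 ]
 [353.9231 264.7646]
 [389.4865 273.2604]
 [352.0155 278.4338]
 [386.7503 287.0595]]
[ 0.5585  0.0181 -0.0363] [[-0.4975  0.2417]
 [ 0.7246  0.0021]
 [-1.6286 -0.4612]
 [ 1.0006  0.1271]]
scene [[221.1221 208.885 ]
 [274.697  240.9749]
 [248.4963 192.6631]
 [302.6162 221.1769]]
```

Request:
servo_tool(motion=[{"xyz":[40,-45,0],"twist":[0,0,-0.12]},{"xyz":[40,-45,0],"twist":[0,0,-0.12]},{"xyz":[40,-45,0],"twist":[0,0,-0.12]},{"xyz":[40,-45,0],"twist":[0,0,-0.12]},{"xyz":[40,-45,0],"twist":[0,0,-0.12]}])

```text
t: 0.72
eef_pos: [0.3917, 0.3655, 0.2196]
eef_rot: [-3.139, -0.0, 2.221]
force: [0.2, 1.3, 0.3]
grip_width: 0.0853
```

Request:
servo_tool(motion=[{"xyz":[40,-45,0],"twist":[0,0,-0.12]},{"xyz":[40,-45,0],"twist":[0,0,-0.12]},{"xyz":[30,-55,0],"twist":[0,0,-0.12]},{"xyz":[10,-60,0],"twist":[0,0,-0.12]},{"xyz":[0,-60,0],"twist":[0,0,-0.1]}])

```text
t: 1.35
eef_pos: [0.5155, 0.0935, 0.2182]
eef_rot: [-3.138, -0.0, 1.621]
force: [1.3, 0.1, -0.2]
grip_width: 0.0855
```

Request:
servo_tool(motion=[{"xyz":[0,-40,0],"twist":[0,0,-0.05]},{"xyz":[0,0,0]}])

```text
schema error: expected keys xyz, twist
```

```bash
python3 - <<'E'
from h import *
from station import sensors,viewer
import pickle
o=sensors.get_obs();im=viewer.camera("wrist");cv2.imwrite("pics/w1.png",im)
pickle.dump((o,viewer.camera_info("wrist")),open("w1.pkl","wb"));print(o['eef_pos'],o['eef_rot'])
E
```

```text
[0.51545535 0.09353393 0.21824256] [-3.13784149e+00 -3.66267948e-04  1.62126305e+00]
```

View pics/w1.png

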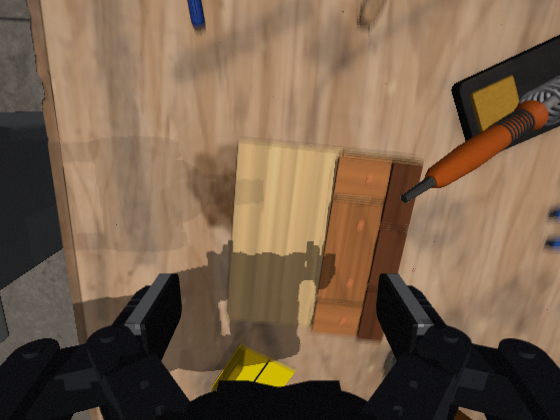

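```bash
python3 - <<'E'
from h import *
from station import sensors,viewer
import pickle
o=sensors.get_obs();im=viewer.camera("wrist");cv2.imwrite("pics/w2.png",im)
pickle.dump((o,viewer.camera_info("wrist")),open("w2.pkl","wb"));print(o['eef_pos'],o['eef_rot'],abs(o['qd']).max())
cv2.imwrite("pics/w2c.png",cv2.resize(im[130:345,210:440],None,fx=2.79,fy=2.79,interpolation=cv2.INTER_CUBIC)[:600])
E
```

```text
[0.51511823 0.08804452 0.21815439] [-3.13704246e+00  1.29778796e-03  1.61357791e+00] 0.10291731759883467
```

View pics/w2c.png

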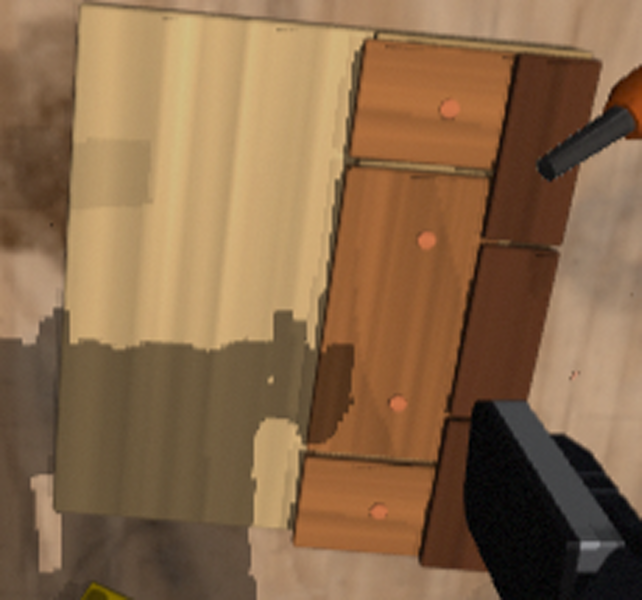

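Sharp view. In crop pixels the deck's front corners are at (82,5) and (55,511). The shingle front-edge ends are at (366,40) and (294,545), and the middle shingle's front corners at (346,167) and (306,452).

```bash
python3 - <<'E'
from h import *
import pickle
np.set_printoptions(precision=4,suppress=True)
o,i=pickle.load(open("w2.pkl","rb"));W=cam(i,o)
B=[[-.095,.11,.012],[-.095,-.11,.012],[.01,.11,.026],[.01,-.11,.026],[.01,.061,.026],[.01,-.061,.026]]
ub=np.array([[82,5],[55,511],[366,40],[294,545],[346,167],[306,452]])/2.79+[210,130]
for u,b in zip(ub,B):print(back(u,b[2],W))
print(fit(B,ub,W,[.55,0.02,0]))
print(fit(B[2:],ub[2:],W,[.55,0.02,0]))
E
```

```text
[0.4718 0.1339 0.012 ]
[ 0.4615 -0.0847  0.012 ]
[0.5753 0.1273 0.026 ]
[ 0.5658 -0.087   0.026 ]
[0.5725 0.0802 0.026 ]
[ 0.5673 -0.0416  0.026 ]
(array([ 0.5606,  0.0198, -0.0453]), array([[-1.0091, -0.0903],
       [-0.5948,  0.7479],
       [ 0.4515, -1.9159],
       [-0.3698,  2.4989],
       [ 0.8169, -0.0334],
       [ 0.4694,  0.0633]]))
(array([ 0.5603,  0.0196, -0.0426]), array([[-0.2115, -1.7898],
       [-0.4246,  2.6233],
       [ 0.3092,  0.0926],
       [ 0.2972,  0.1884]]))
```

Request:
servo_tool(motion=[{"xyz":[0,-60,0],"twist":[0,0,0.06]},{"xyz":[0,-60,0],"twist":[0,0,0.06]},{"xyz":[0,-60,0],"twist":[0,0,0.06]},{"xyz":[0,-60,0],"twist":[0,0,0.06]},{"xyz":[0,-60,0],"twist":[0,0,0.06]}])

```text
t: 2.08
eef_pos: [0.5149, -0.2107, 0.218]
eef_rot: [-3.137, -0.001, 1.935]
force: [1.1, -0.4, 0.2]
grip_width: 0.0855
```

Request:
servo_tool(motion=[{"xyz":[-5,-60,-15],"twist":[0,0,0.02]},{"xyz":[0,-30,-15],"twist":[0,0,0]},{"xyz":[0,0,0],"twist":[0,0,0]}])

```text
t: 2.45
eef_pos: [0.5097, -0.305, 0.1865]
eef_rot: [-3.137, -0.001, 1.955]
force: [0.4, -0.1, 0.3]
grip_width: 0.0853
```

```bash
python3 - <<'E'
from h import *
from station import sensors,viewer
import pickle
o=sensors.get_obs();im=viewer.camera("wrist");cv2.imwrite("pics/w3.png",im)
pickle.dump((o,viewer.camera_info("wrist")),open("w3.pkl","wb"));print(o['eef_pos'],o['eef_rot'],abs(o['qd']).max())
E
```

```text
[ 0.50969058 -0.30498804  0.18645592] [-3.13735474e+00 -1.23791861e-03  1.95500256e+00] 0.022276347222953283
```

View pics/w3.png

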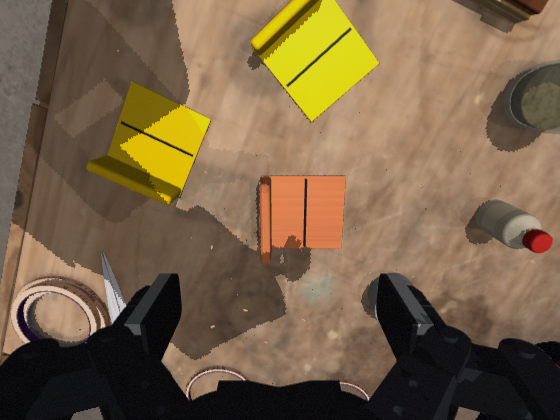

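```bash
python3 - <<'E'
import cv2
im=cv2.imread("pics/w3.png")
cv2.imwrite("pics/w3c.png",cv2.resize(im[165:275,245:365],(654,600),interpolation=cv2.INTER_CUBIC))
E
```

```text
(no output)
```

View pics/w3c.png

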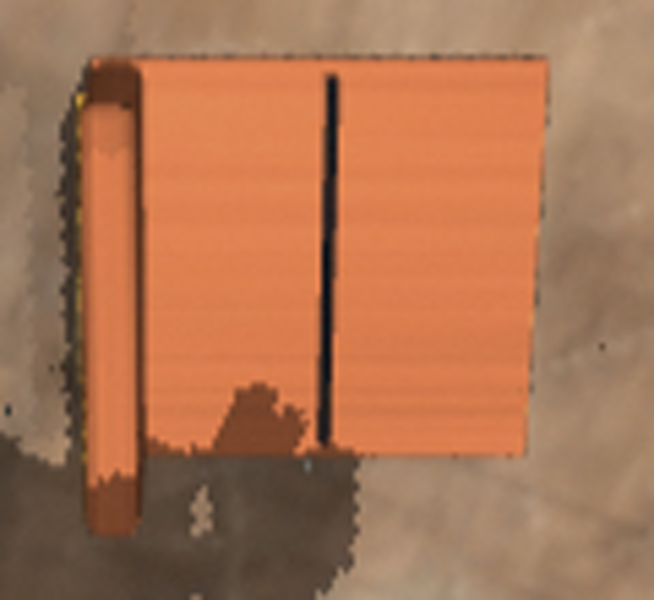

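```bash
python3 - <<'E'
from h import *
import pickle
np.set_printoptions(precision=4,suppress=True)
o,i=pickle.load(open("w3.pkl","rb"));W=cam(i,o)
L=[[.08,.04,.003],[.08,-.04,.003],[.005,-.04,.04],[-.005,-.04,.04],[.005,.04,.04],[-.005,.04,.04]]
u=np.array([[547,59],[526,455],[140,533],[86,535],[140,104],[84,106]])/5.4545+[245,165]
p,r=fit(L,u,W,[.51,-.34,.38]);print(p);print(r)
print(fit(L[:2],u[:2],W,[.51,-.34,.38]))
for a,l in zip(u,L):print(back(a,l[2],W))
a=back(np.array([332,76])/5.4545+[245,165],.003,W);b=back(np.array([324,443])/5.4545+[245,165],.003,W)
print('line',a,b,np.linalg.norm(a-b),np.arctan2(*(a-b)[[1,0]])-np.pi/2)
c,s=np.cos(p[2]),np.sin(p[2]);print('line in flashing x',(a[:2]-p[:2])@[c,s],(b[:2]-p[:2])@[c,s])
tg=np.array([*p[:2]]);print('shift mm',1000*(tg-o['eef_pos'][:2]),'yaw',p[2]+np.pi/2-o['eef_rot'][2])
E
```

```text
[ 0.5097 -0.3399  0.3797]
[[ 1.1127 -0.2446]
 [ 0.1043  0.3904]
 [ 0.1599  1.1892]
 [-0.2216  0.7503]
 [-0.0449 -0.5505]
 [-0.8767 -0.9825]]
(array([ 0.5095, -0.3411,  0.3922]), array([[-0.0019, -0.2963],
       [ 0.0016,  0.3449]]))
[ 0.5683 -0.2738  0.003 ]
[ 0.5985 -0.3471  0.003 ]
[ 0.5286 -0.3741  0.04  ]
[ 0.5198 -0.3781  0.04  ]
[ 0.4998 -0.3014  0.04  ]
[ 0.4913 -0.3052  0.04  ]
line [ 0.5329 -0.2916  0.003 ] [ 0.5607 -0.3597  0.003 ] 0.07358990716532471 0.38730939188136104
line in flashing x 0.039447192307174896 0.04000998373465698
shift mm [  0.026  -34.9547] yaw -0.004544588863288901
```

Request:
servo_tool(motion=[{"xyz":[0,-35,0],"twist":[-0.004,0,0]},{"xyz":[0,0,-50],"twist":[0,0,0]},{"xyz":[0,0,-50],"twist":[0,0,0]},{"xyz":[0,0,-30],"twist":[0,0,0]},{"xyz":[0,0,0],"twist":[0,0,0]}])

```text
t: 3.12
eef_pos: [0.5135, -0.3329, 0.0578]
eef_rot: [-3.139, 0.007, 1.964]
force: [0.2, 0.5, -0.2]
grip_width: 0.0852
```

```bash
python3 - <<'E'
from h import *
from station import sensors,viewer
import pickle
o=sensors.get_obs();im=viewer.camera("wrist");cv2.imwrite("pics/w4.png",im)
pickle.dump((o,viewer.camera_info("wrist")),open("w4.pkl","wb"));print(o['eef_pos'],o['eef_rot'],abs(o['qd']).max())
E
```

```text
[ 0.51352009 -0.33291574  0.05775433] [-3.13914373  0.00661381  1.96395747] 0.034838145938187945
```

View pics/w4.png

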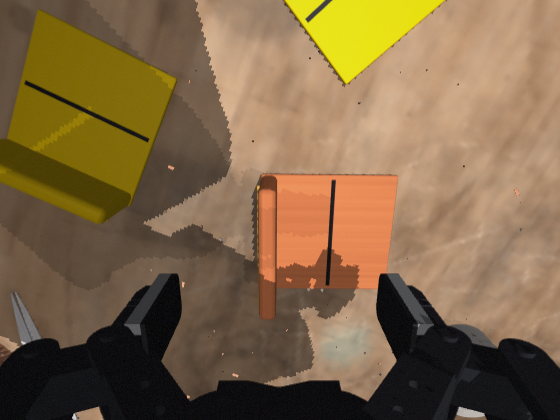

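```bash
python3 - <<'E'
from h import *
import pickle
np.set_printoptions(precision=4,suppress=True)
im=cv2.imread("pics/w4.png");cv2.imwrite("pics/w4c.png",cv2.resize(im[165:330,245:405],(582,600),interpolation=cv2.INTER_CUBIC))
o,i=pickle.load(open("w4.pkl","rb"));W=cam(i,o)
L=[[.08,.04,.003],[.08,-.04,.003],[.005,-.04,.04],[-.005,-.04,.04],[.005,.04,.04],[-.005,.04,.04]]
u=np.array([[397.5,176],[388,290],[274.5,318],[259.5,319],[276.5,188],[259.5,188]])
p,r=fit(L,u,W,[.51,-.34,.38]);print(p);print(r)
tg=p[:2];print('shift mm',1000*(tg-o['eef_pos'][:2]),'yaw',p[2]+np.pi/2-o['eef_rot'][2])
E
```

```text
[ 0.5098 -0.3397  0.3747]
[[ 2.0216 -0.5126]
 [-3.4507 -0.8361]
 [ 0.8829  2.206 ]
 [-1.1349  0.8905]
 [ 1.3092 -0.0033]
 [-1.1379 -0.3736]]
shift mm [-3.7466 -6.7546] yaw -0.018458973527851974
```

View pics/w4c.png

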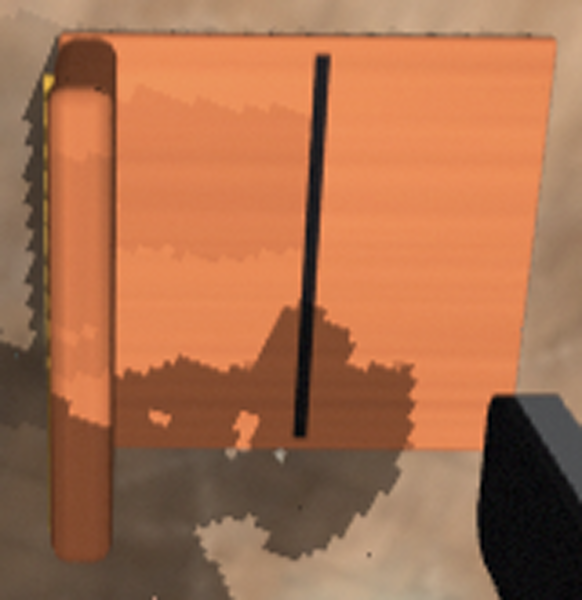

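Request:
servo_tool(motion=[{"xyz":[-4,-7,-15],"twist":[0,-0.005,-0.005]},{"xyz":[0,0,-10],"twist":[0,0,0]},{"xyz":[0,0,-3],"twist":[0,0,0]},{"xyz":[0,0,0],"twist":[0,0,0]}])

```text
t: 3.68
eef_pos: [0.5115, -0.3412, 0.0332]
eef_rot: [3.135, 0.015, 1.959]
force: [0.3, -0.1, -0.3]
grip_width: 0.0851
```

```bash
cat >> h.py <<'E'
def go(o,xyz,yaw,pitch=0):
    R=Ro.from_euler('xyz',o['eef_rot']);T=Ro.from_euler('xyz',[np.pi,pitch,yaw])
    return np.round(1000*(np.array(xyz)-o['eef_pos']),1),np.round((T*R.inv()).as_rotvec(),4)
E
python3 - <<'E'
from h import *
from station import sensors
o=sensors.get_obs();print(go(o,[.5098,-.3398,.0285],np.pi/2+.385))
E
```

```text
(array([-1.7,  1.4, -4.7]), array([ 0.0119,  0.0115, -0.0037]))
```

Request:
servo_tool(motion=[{"xyz":[-1.7,1.4,-4.5],"twist":[0.012,0.011,-0.004]},{"xyz":[0,0,0],"twist":[0,0,0]}])

```text
t: 3.92
eef_pos: [0.5098, -0.3398, 0.0288]
eef_rot: [3.141, -0.0, 1.955]
force: [0.3, -0.6, -0.3]
grip_width: 0.0853
```

```bash
python3 - <<'E'
from h import *
from station import sensors
o=sensors.get_obs();print(o['eef_pos'],go(o,[.5098,-.3398,.0285],np.pi/2+.385))
E
```

```text
[ 0.50981239 -0.33977422  0.02882882] (array([-0. , -0. , -0.3]), array([-0.0005,  0.0002,  0.0006]))
```

Request:
servo_tool(motion=[{"xyz":[0,0,0],"twist":[0,0,0]},{"xyz":[0,0,0],"twist":[0,0,0]},{"xyz":[0,0,0],"twist":[0,0,0]},{"xyz":[0,0,0],"twist":[0,0,0]}], claw=-1, force=70)

```text
t: 4.42
eef_pos: [0.51, -0.3399, 0.0291]
eef_rot: [3.141, 0.0, 1.955]
force: [-0.5, 0.1, 0.4]
grip_width: 0.0123
```

Request:
servo_tool(motion=[{"xyz":[0,0,0],"twist":[0,0,0]},{"xyz":[0,0,0],"twist":[0,0,0]}])

```text
t: 4.68
eef_pos: [0.5101, -0.3399, 0.0294]
eef_rot: [3.141, 0.0, 1.955]
force: [-0.9, 0.5, 0.4]
grip_width: 0.005
```

Request:
servo_tool(motion=[{"xyz":[0,0,0],"twist":[0,0,0]},{"xyz":[0,0,0],"twist":[0,0,0]}])

```text
t: 4.92
eef_pos: [0.5101, -0.3399, 0.0294]
eef_rot: [3.141, 0.0, 1.955]
force: [0.4, 0.3, 1.2]
grip_width: 0.0054
```

```bash
python3 - <<'E'
from h import *
from station import sensors,viewer
o=sensors.get_obs();print(o['grip_width'],o['eef_pos'],o['force'],o['torque'])
im=viewer.camera("wrist");cv2.imwrite("pics/w5.png",im)
E
```

```text
0.005431512308782131 [ 0.51005955 -0.33985737  0.02935651] [0.36120255 0.29627973 1.21097342] [ 0.06060968  0.05194685 -0.0363596 ]
```

View pics/w5.png

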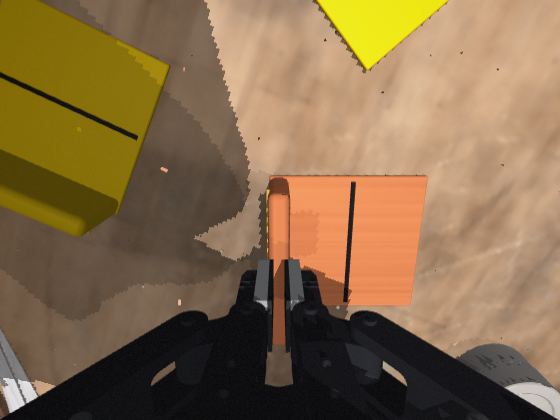

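Request:
servo_tool(motion=[{"xyz":[0,0,20],"twist":[0,0,0]},{"xyz":[0,0,40],"twist":[0,0,0]},{"xyz":[0,0,20],"twist":[0,0,0]},{"xyz":[0,0,0],"twist":[0,0,0]}])

```text
t: 5.48
eef_pos: [0.5093, -0.3394, 0.1101]
eef_rot: [-3.141, -0.002, 1.955]
force: [-0.9, 0.1, -0.8]
grip_width: 0.0049
```

Request:
servo_tool(motion=[{"xyz":[-5,25,0],"twist":[0,0,-0.04]},{"xyz":[-8,45,0],"twist":[0,0,-0.06]},{"xyz":[-8,50,0],"twist":[0,0,-0.06]},{"xyz":[-8,50,0],"twist":[0,0,-0.06]},{"xyz":[-8,50,0],"twist":[0,0,-0.06]}])

```text
t: 6.1
eef_pos: [0.469, -0.1156, 0.1044]
eef_rot: [-3.137, -0.005, 1.661]
force: [0.4, 0.4, -0.8]
grip_width: 0.0055
```

Request:
servo_tool(motion=[{"xyz":[-8,50,0],"twist":[0,0,-0.06]},{"xyz":[-5,45,0],"twist":[0,0,-0.06]},{"xyz":[-3,30,0],"twist":[0,0,-0.03]},{"xyz":[0,0,0],"twist":[0,0,0]},{"xyz":[0,0,0],"twist":[0,0,0]}])

```text
t: 6.72
eef_pos: [0.4492, 0.0158, 0.1003]
eef_rot: [-3.13, -0.006, 1.51]
force: [-0.4, -0.6, -1.0]
grip_width: 0.0051
```

```bash
python3 - <<'E'
from h import *
from station import sensors
o=sensors.get_obs();print(o['eef_pos'],o['grip_width'],o['force'],o['torque'],go(o,[.46,.024,.107],np.pi/2-.044))
E
```

```text
[0.44923268 0.01581932 0.10026919] 0.005103356625542024 [-0.38390934 -0.64742906 -1.01265435] [ 0.04061327 -0.01771988 -0.00082272] (array([10.8,  8.2,  6.7]), array([-0.0065, -0.0109,  0.017 ]))
```

Request:
servo_tool(motion=[{"xyz":[10.8,8.2,-10],"twist":[-0.0065,-0.011,0.017]},{"xyz":[0,0,0],"twist":[0,0,0]},{"xyz":[0,0,0],"twist":[0,0,0]}])

```text
t: 7.1
eef_pos: [0.4612, 0.0229, 0.0887]
eef_rot: [3.141, 0.0, 1.526]
force: [-0.1, 0.1, -1.2]
grip_width: 0.0053
```

```bash
python3 - <<'E'
from h import *
from station import sensors,viewer
import pickle
o=sensors.get_obs();im=viewer.camera("wrist");cv2.imwrite("pics/w6.png",im)
pickle.dump((o,viewer.camera_info("wrist")),open("w6.pkl","wb"));print(o['eef_pos'],o['eef_rot'],abs(o['qd']).max())
cv2.imwrite("pics/w6c.png",cv2.resize(im[100:400,230:560],None,fx=2,fy=2,interpolation=cv2.INTER_CUBIC))
cv2.imwrite("pics/s6.png",viewer.camera("scene"));
E
```

```text
[0.46116326 0.02289743 0.08870966] [3.14148633e+00 4.83921180e-04 1.52601682e+00] 0.011907068948646557
```

View pics/w6.png

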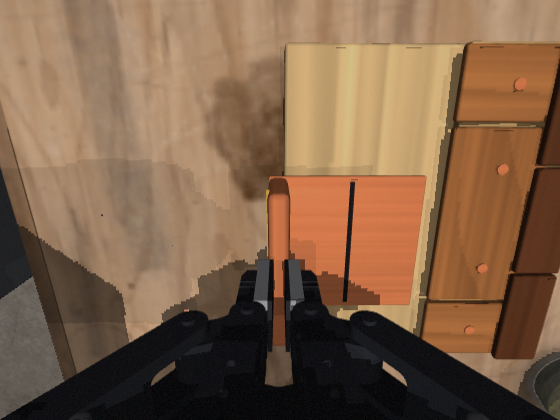

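View pics/w6c.png

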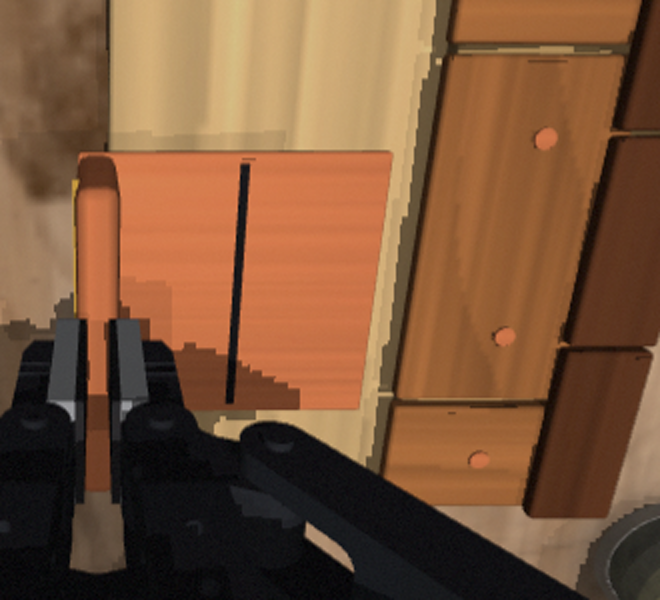

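View pics/s6.png

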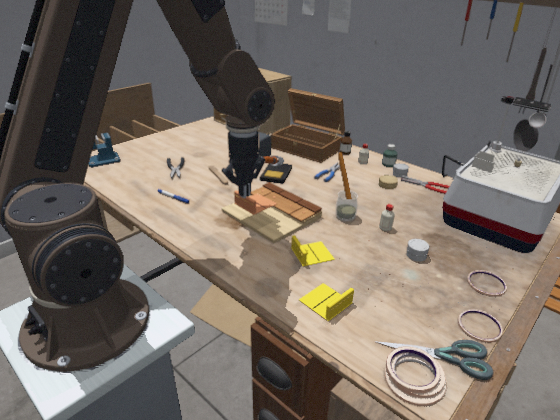

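Crop pixels: the middle shingle's front corners are (442,55) and (394,400), the leg's leading corners are (392,152) and (359,409), and the line runs (245,163)–(230,402). From these I fit the held piece and the board.

```bash
python3 - <<'E'
from h import *
import pickle
np.set_printoptions(precision=4,suppress=True)
o,i=pickle.load(open("w6.pkl","rb"));W=cam(i,o)
c=lambda a:np.array(a)/2+[230,100]
B=[[.01,.061,.026],[.01,-.061,.026],[-.095,.11,.012]]
ub=np.vstack([c([[442,55],[394,400]]),[[285,45]]])
print('board',fit(B,ub,W,[.56,.02,-.04]));print(fit(B[:2],ub[:2],W,[.56,.02,-.04]))
z0=o['eef_pos'][2]-.0294
L=[[.08,.04,.003],[.08,-.04,.003]]
u=c([[392,152],[359,409]])
for dz in(-.003,0,.003):print('fl',dz,fit(L,u,W,[.46,.02,-.04],z0+dz))
a,b=[back(q,z0+.003,W) for q in c([[245,163],[230,402]])];m=(a+b)/2
print('line',a,b,np.linalg.norm(a-b),np.arctan2(*(a-b)[[1,0]])-np.pi/2)
E
```

```text
board (array([ 0.5592,  0.0197, -0.0418]), array([[ 1.9856,  0.4028],
       [ 0.0516,  0.3543],
       [-2.5573, -0.4897]]))
(array([ 0.5585,  0.0199, -0.0321]), array([[-0.0003, -0.0255],
       [ 0.0004,  0.0354]]))
fl -0.003 (array([ 0.462 ,  0.0213, -0.0388]), array([[ 0.0019,  0.3761],
       [-0.0019, -0.5063]]))
fl 0 (array([ 0.4607,  0.0223, -0.0368]), array([[-0.0033, -0.4976],
       [ 0.0035,  0.7007]]))
fl 0.003 (array([ 0.4595,  0.0231, -0.0348]), array([[-0.0065, -0.9991],
       [ 0.007 ,  2.2572]]))
line [0.503  0.0578 0.0623] [ 0.5001 -0.016   0.0623] 0.07381385640442444 -0.03938731740398582
```

Request:
servo_tool(motion=[{"xyz":[11,-0.5,-20],"twist":[0,0,0.004]},{"xyz":[0,0,-15],"twist":[0,0,0]},{"xyz":[0,0,-5],"twist":[0,0,0]},{"xyz":[0,0,0],"twist":[0,0,0]}])

```text
t: 7.7
eef_pos: [0.4728, 0.0217, 0.049]
eef_rot: [3.139, 0.001, 1.529]
force: [0.1, 0.3, -0.3]
grip_width: 0.0051
```

```bash
python3 - <<'E'
from h import *
from station import sensors
o=sensors.get_obs();print(o['eef_pos'],o['force'],go(o,[.4725,.0224,.044],np.pi/2-.04))
E
```

```text
[0.47282274 0.02171416 0.04895442] [ 0.06526956  0.25713871 -0.32155758] (array([-0.3,  0.7, -5. ]), array([0.0007, 0.0024, 0.0018]))
```

Request:
servo_tool(motion=[{"xyz":[-0.3,0.7,-5],"twist":[0.001,0.002,0.002]},{"xyz":[0,0,-1.5],"twist":[0,0,0]},{"xyz":[0,0,0],"twist":[0,0,0]}])

```text
t: 8.07
eef_pos: [0.4729, 0.0224, 0.0431]
eef_rot: [3.14, -0.0, 1.531]
force: [-0.7, -0.1, -1.3]
grip_width: 0.0051
```

Request:
servo_tool(motion=[{"xyz":[0,0,-1],"twist":[0,0,0]}])

```text
t: 8.2
eef_pos: [0.473, 0.0224, 0.0422]
eef_rot: [3.139, -0.0, 1.531]
force: [0.3, -0.3, -0.5]
grip_width: 0.0048
```

Request:
servo_tool(motion=[{"xyz":[0,0,-1],"twist":[0,0,0]}])

```text
t: 8.32
eef_pos: [0.473, 0.0224, 0.0413]
eef_rot: [3.139, -0.0, 1.531]
force: [-1.3, 0.4, 10.4]
grip_width: 0.005
```

Request:
servo_tool(motion=[{"xyz":[0,0,-1],"twist":[0,0,0]}])

```text
t: 8.45
eef_pos: [0.4731, 0.0224, 0.041]
eef_rot: [3.139, -0.0, 1.531]
force: [-5.8, 0.4, 25.7]
grip_width: 0.0051
```

Request:
servo_tool(motion=[{"xyz":[0,0,0],"twist":[0,0,0]}])

```text
t: 8.57
eef_pos: [0.473, 0.0224, 0.0414]
eef_rot: [3.138, -0.0, 1.531]
force: [0.4, -0.1, -2.0]
grip_width: 0.0053
```

```bash
python3 - <<'E'
from h import *
from station import sensors,viewer
import pickle
o=sensors.get_obs();im=viewer.camera("wrist");cv2.imwrite("pics/w7.png",im)
pickle.dump((o,viewer.camera_info("wrist")),open("w7.pkl","wb"));print(o['eef_pos'],o['eef_rot'],o['force'],o['torque'])
o=sensors.get_obs();print(o['eef_pos'],o['force'])
cv2.imwrite("pics/w7c.png",cv2.resize(im[100:360,240:540],None,fx=2.3,fy=2.3,interpolation=cv2.INTER_CUBIC))
E
```

```text
[0.47302908 0.0224098  0.04136257] [ 3.13820591e+00 -2.32170694e-04  1.53120677e+00] [ 0.38031645 -0.09987739 -2.02227193] [-0.00233679 -0.00536005  0.01041463]
[0.47312567 0.0223949  0.04133755] [-1.4970958  -0.25188647  4.27805705]
```

View pics/w7c.png

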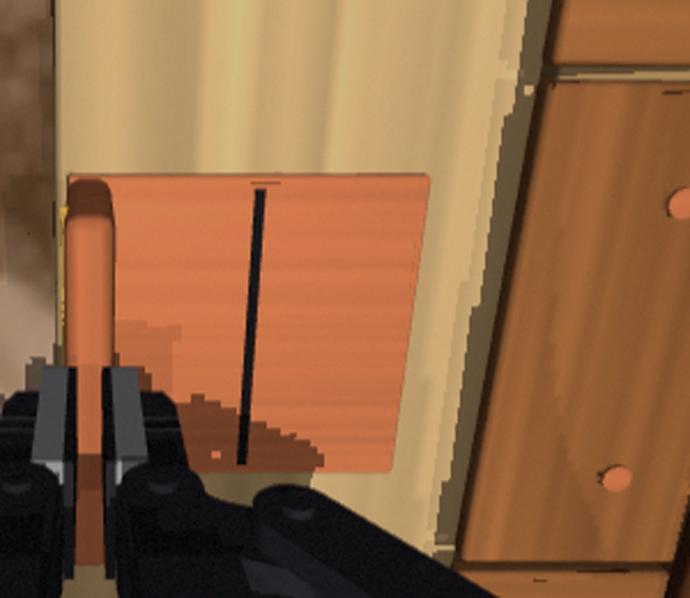

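The flashing lies on the deck, with contact at TCP z 0.0414 as expected. Crop pixels: middle shingle corners (552,82) and (464,562), leading corners (430,175) and (391,470), line (260,190)–(242,463).

```bash
cat > m.py <<'E'
from h import *
def rep(o,i,scale,off,sh,lead,line):
    np.set_printoptions(precision=4,suppress=True)
    W=cam(i,o);c=lambda a:np.array(a)/scale+off
    ang=lambda a,b:np.arctan2(*(a-b)[[1,0]])-np.pi/2
    for z in (.026,.020):
        s=[back(q,z,W) for q in c(sh)];print('sh z',z,s[0],s[1],'w',np.linalg.norm(s[0]-s[1]),'mid',(s[0]+s[1])/2,'yaw',ang(*s))
        if z==.026: S=(s[0]+s[1])/2
    if lead is not None:
        l=[back(q,.015,W) for q in c(lead)];print('lead',l[0],l[1],np.linalg.norm(l[0]-l[1]),'mid',(l[0]+l[1])/2,ang(*l))
    if line is not None:
        l=[back(q,.015,W) for q in c(line)];print('line',l[0],l[1],np.linalg.norm(l[0]-l[1]),'mid',(l[0]+l[1])/2,ang(*l))
E
python3 - <<'E'
from m import *
import pickle
o,i=pickle.load(open("w7.pkl","rb"))
rep(o,i,2.3,[240,100],[[552,82],[464,562]],[[430,175],[391,470]],[[260,190],[242,463]])
E
```

```text
sh z 0.026 [0.5736 0.0804 0.026 ] [ 0.5681 -0.0411  0.026 ] w 0.12165586256119701 mid [0.5709 0.0196 0.026 ] yaw -0.04514224192726468
sh z 0.02 [0.5771 0.0797 0.02  ] [ 0.5714 -0.0462  0.02  ] w 0.12600595228237352 mid [0.5742 0.0168 0.02  ] yaw -0.04514224192726424
lead [0.5545 0.0589 0.015 ] [ 0.5517 -0.0202  0.015 ] 0.07915735149014974 mid [0.5531 0.0193 0.015 ] -0.035920311607680055
line [0.5151 0.0569 0.015 ] [ 0.5124 -0.0165  0.015 ] 0.07342938323234917 mid [0.5137 0.0202 0.015 ] -0.036903142083401175
```

Request:
servo_tool(motion=[{"xyz":[0,2.3,0.2],"twist":[0,0,-0.008]},{"xyz":[5,-0.2,0],"twist":[0.003,0,0]},{"xyz":[5,-0.2,-0.2],"twist":[0,0,0]}])

```text
t: 9.0
eef_pos: [0.4827, 0.0246, 0.0412]
eef_rot: [3.141, -0.004, 1.523]
force: [-9.4, 0.4, 12.2]
grip_width: 0.0051
```

```bash
python3 - <<'E'
from h import *
from station import sensors
o=sensors.get_obs();print(o['eef_pos'],o['force'],go(o,[.473,.0224,.0414],np.pi/2-.0476))
E
```

```text
[0.48265306 0.0246063  0.0412067 ] [-9.3766281   0.38566165 12.15381922] (array([-9.7, -2.2,  0.2]), array([-0.0035,  0.0011,  0.0005]))
```

Request:
servo_tool(motion=[{"xyz":[4,-0.2,0.3],"twist":[-0.003,0.001,0]},{"xyz":[4,-0.2,0],"twist":[0,0,0]},{"xyz":[4,-0.2,0],"twist":[0,0,0]},{"xyz":[4,-0.2,0],"twist":[0,0,0]}])

```text
t: 9.5
eef_pos: [0.4997, 0.0238, 0.0413]
eef_rot: [-3.141, -0.001, 1.523]
force: [-1.5, -0.4, 3.1]
grip_width: 0.0047
```

```bash
python3 - <<'E'
from h import *
from station import sensors,viewer
import pickle
o=sensors.get_obs();print(o['force'],o['torque'],go(o,[.5302,.0221,.0414],np.pi/2-.0476))
im=viewer.camera("wrist");cv2.imwrite("pics/w8.png",im)
pickle.dump((o,viewer.camera_info("wrist")),open("w8.pkl","wb"))
cv2.imwrite("pics/w8c.png",cv2.resize(im[100:360,240:540],None,fx=2.3,fy=2.3,interpolation=cv2.INTER_CUBIC))
E
```

```text
[-1.47499204 -0.40810668  3.10259836] [0.00867176 0.48737995 0.02612267] (array([30.5, -1.7,  0.1]), array([-0.0006, -0.001 ,  0.0004]))
```

View pics/w8c.png

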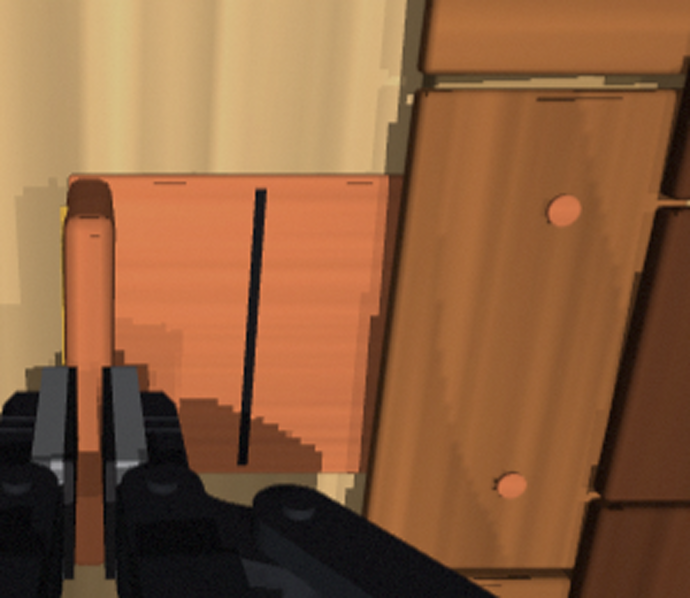

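The leading edge is in the slot and the shingle still lies flat. Crop pixels: shingle corners (419,90) and (365,567), line (260,190)–(242,463).

```bash
python3 - <<'E'
from m import *
import pickle
o,i=pickle.load(open("w8.pkl","rb"))
rep(o,i,2.3,[240,100],[[419,90],[365,567]],None,[[260,190],[242,463]])
E
```

```text
sh z 0.026 [0.5726 0.0806 0.026 ] [ 0.5685 -0.0406  0.026 ] w 0.12125320290915673 mid [0.5706 0.02   0.026 ] yaw -0.033858619889309605
sh z 0.02 [0.5751 0.0799 0.02  ] [ 0.5708 -0.0456  0.02  ] w 0.1255892552842295 mid [0.5729 0.0171 0.02  ] yaw -0.033858619889309605
line [0.5418 0.0579 0.015 ] [ 0.5385 -0.0153  0.015 ] 0.07333405150276692 mid [0.5402 0.0213 0.015 ] -0.0454034018019136
```

Request:
servo_tool(motion=[{"xyz":[4,-0.2,0],"twist":[0,0,0]},{"xyz":[4,-0.2,0],"twist":[0,0,0]},{"xyz":[4,-0.2,0],"twist":[0,0,0]},{"xyz":[4,-0.2,0],"twist":[0,0,0]},{"xyz":[4,-0.2,0],"twist":[0,0,0]}])

```text
t: 10.18
eef_pos: [0.5216, 0.0226, 0.0413]
eef_rot: [-3.141, -0.001, 1.523]
force: [-2.3, 0.1, 1.5]
grip_width: 0.0052
```

Request:
servo_tool(motion=[{"xyz":[3,-0.1,0],"twist":[0,0,0]},{"xyz":[2.5,-0.1,0],"twist":[0,0,0]},{"xyz":[0,0,0],"twist":[0,0,0]}])

```text
t: 10.55
eef_pos: [0.5279, 0.0224, 0.0413]
eef_rot: [3.141, -0.001, 1.523]
force: [-0.3, 0.0, 0.9]
grip_width: 0.005
```

```bash
python3 - <<'E'
from h import *
from station import sensors,viewer
import pickle
o=sensors.get_obs();print(o['eef_pos'],o['force'],o['torque'],go(o,[.5302,.0221,.0414],np.pi/2-.0476))
im=viewer.camera("wrist");cv2.imwrite("pics/w9.png",im)
pickle.dump((o,viewer.camera_info("wrist")),open("w9.pkl","wb"))
cv2.imwrite("pics/w9c.png",cv2.resize(im[120:345,260:460],None,fx=2.66,fy=2.66,interpolation=cv2.INTER_CUBIC))
E
```

```text
[0.52787422 0.02236605 0.04133278] [-0.34501081  0.01611218  0.86106311] [-0.01064274  0.03237841  0.03657302] (array([ 2.3, -0.3,  0.1]), array([-0.0005,  0.0003,  0.0006]))
```

View pics/w9c.png

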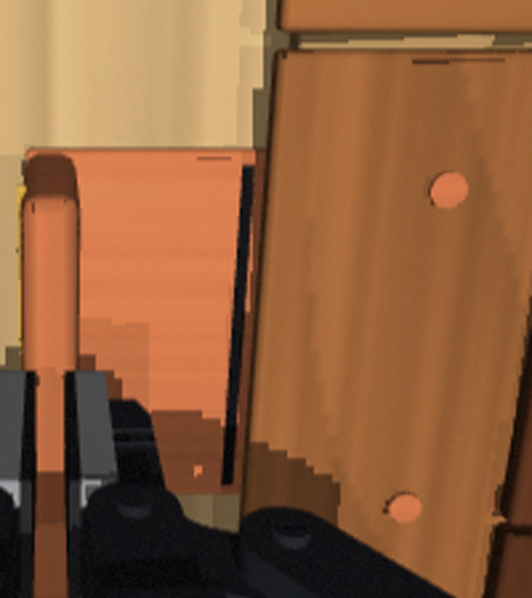

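```bash
python3 - <<'E'
from m import *
import pickle
o,i=pickle.load(open("w9.pkl","rb"))
rep(o,i,2.66,[260,120],[[278,52],[245,500]],None,[[248,167],[228,485]])
W=cam(i,o)
lip=np.array([.5707,.0198]);
B=place([[0,.061,.026],[0,-.045,.026],[0,.061,.02],[0,-.045,.02]],[*lip,-.043])
print((proj(B,W)-[260,120])*2.66)
im=cv2.imread("pics/w9.png")
cv2.imwrite("pics/w9d.png",cv2.resize(im[165:310,330:380],None,fx=4.1*1,fy=4.1,interpolation=cv2.INTER_CUBIC))
E
```

```text
sh z 0.026 [0.5729 0.0803 0.026 ] [ 0.5686 -0.0142  0.026 ] w 0.0946144026417604 mid [0.5708 0.0331 0.026 ] yaw -0.045708816325886525
sh z 0.02 [0.5744 0.0797 0.02  ] [ 0.5699 -0.0182  0.02  ] w 0.09799769584653677 mid [0.5722 0.0307 0.02  ] yaw -0.045708816325886525
line [0.5702 0.0564 0.015 ] [ 0.5671 -0.0175  0.015 ] 0.07397672757710406 mid [0.5686 0.0194 0.015 ] -0.04243625646582472
[[280.1256  49.6898]
 [244.7426 543.4397]
 [272.4524  46.4032]
 [239.2923 526.7879]]
```

View pics/w9d.png

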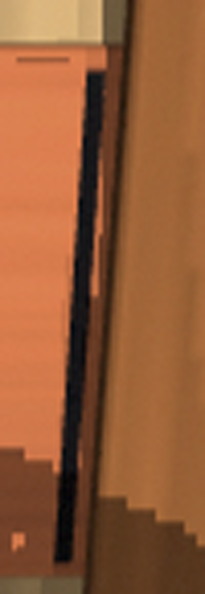

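Request:
servo_tool(motion=[{"xyz":[1.8,-0.1,0],"twist":[0,0,0]},{"xyz":[0,0,-0.3],"twist":[0,0,0]}])

```text
t: 10.85
eef_pos: [0.5298, 0.0222, 0.0413]
eef_rot: [3.141, -0.0, 1.523]
force: [-1.3, 0.9, 6.7]
grip_width: 0.005
```

```bash
python3 - <<'E'
from h import *
from station import sensors,viewer
import pickle
o=sensors.get_obs();print(o['eef_pos'],o['force'],o['torque'],go(o,[.5300,.0221,.0414],np.pi/2-.0476))
im=viewer.camera("wrist");cv2.imwrite("pics/w10.png",im)
pickle.dump((o,viewer.camera_info("wrist")),open("w10.pkl","wb"))
cv2.imwrite("pics/w10c.png",cv2.resize(im[120:345,260:460],None,fx=2.66,fy=2.66,interpolation=cv2.INTER_CUBIC))
for k in range(4):
    o=sensors.get_obs();print(o['t'],o['eef_pos'],o['force']);viewer.camera("wrist")
E
```

```text
[0.52975103 0.02224306 0.04127777] [-1.31944971  0.94424929  6.66262765] [-0.01056946  0.26945641 -0.00663971] (array([ 0.2, -0.1,  0.1]), array([-0.0005,  0.0007,  0.0006]))
10.9 [0.52974967 0.02226832 0.04127541] [-1.63844395 -0.14644967  4.87476404]
10.95 [0.52973426 0.02225294 0.04130605] [-1.72926783  0.21096295  4.41790246]
11.0 [0.52975466 0.02227846 0.04130032] [-1.30762005  0.37241888  5.49913194]
11.05 [0.52971013 0.02227053 0.0412671 ] [-0.71926473  0.1693194   5.20262232]
```

View pics/w10c.png

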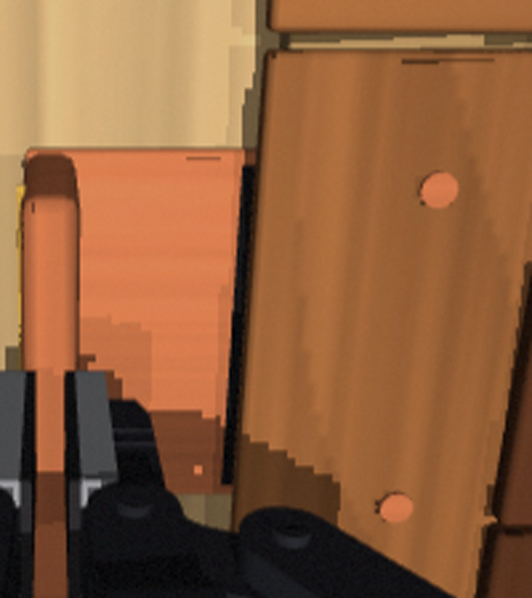

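```bash
python3 - <<'E'
from m import *
import pickle
o,i=pickle.load(open("w10.pkl","rb"))
rep(o,i,2.66,[260,120],[[269,52],[236,500]],None,[[248.5,167],[228,485]])
im=cv2.imread("pics/w10.png")
cv2.imwrite("pics/w10d.png",cv2.resize(im[165:310,330:380],None,fx=4.1*1,fy=4.1,interpolation=cv2.INTER_CUBIC))
from station import viewer
t=viewer.camera("top");s=viewer.camera("scene");cv2.imwrite("pics/t10.png",t)
cv2.imwrite("pics/t10c.png",cv2.resize(t[165:255,215:335],(800,600),interpolation=cv2.INTER_CUBIC))
cv2.imwrite("pics/s10c.png",cv2.resize(s[165:255,215:335],(800,600),interpolation=cv2.INTER_CUBIC))
E
```

```text
sh z 0.026 [0.5732 0.0803 0.026 ] [ 0.5686 -0.0142  0.026 ] w 0.09459321278572069 mid [0.5709 0.0331 0.026 ] yaw -0.04875051668905139
sh z 0.02 [0.5746 0.0796 0.02  ] [ 0.5698 -0.0182  0.02  ] w 0.09797690390624655 mid [0.5722 0.0307 0.02  ] yaw -0.048750516689051615
line [0.5722 0.0563 0.015 ] [ 0.5689 -0.0176  0.015 ] 0.0739602577767563 mid [0.5706 0.0193 0.015 ] -0.043803546740619925
```

View pics/w10d.png

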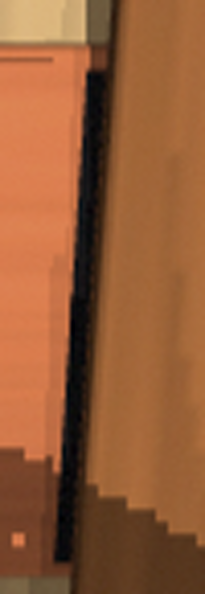

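View pics/t10c.png

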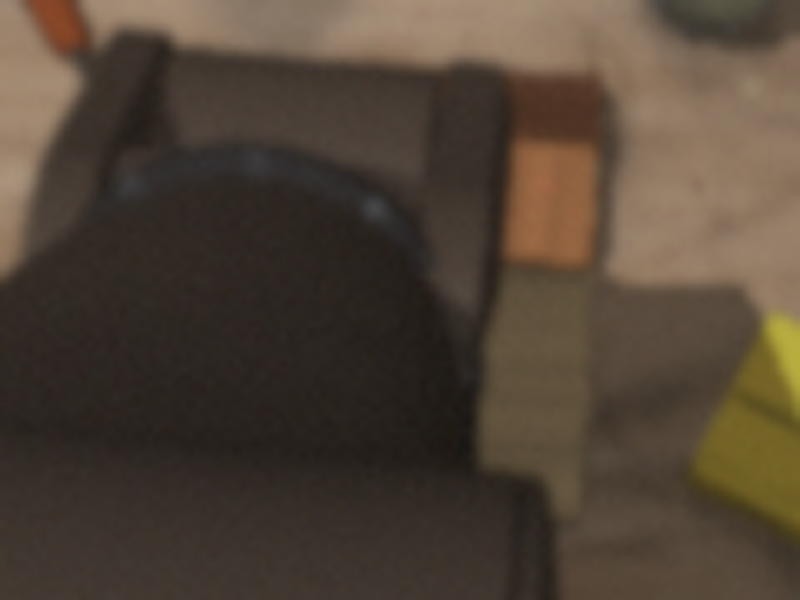

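View pics/s10c.png

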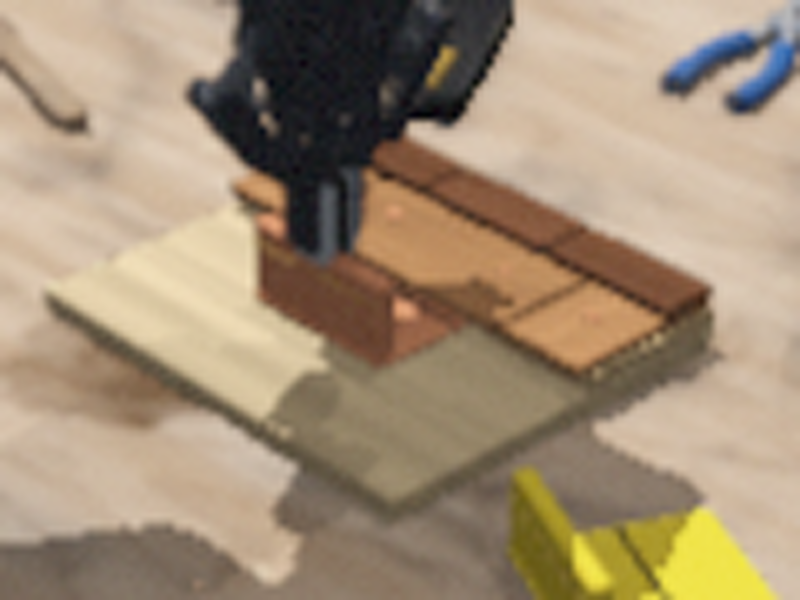

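Request:
servo_tool(motion=[{"xyz":[0,0,-0.6],"twist":[0,0,0]}])

```text
t: 11.32
eef_pos: [0.5298, 0.0222, 0.0412]
eef_rot: [3.14, -0.0, 1.523]
force: [-3.8, 0.2, 13.8]
grip_width: 0.005
```

```bash
python3 - <<'E'
from h import *
from station import sensors,viewer
F=[]
for k in range(8):
    o=sensors.get_obs();F.append(o['force']);viewer.camera("wrist")
print(o['t'],o['eef_pos'],o['eef_rot'],np.round(F,1),np.mean(F,0))
E
```

```text
11.675 [0.52976888 0.02224766 0.04122375] [ 3.14036924e+00 -4.71551462e-04  1.52265727e+00] [[-3.8  0.2 13.8]
 [-3.1 -0.4  9.8]
 [-3.4 -0.1 10.4]
 [-3.4  0.9 10.1]
 [-3.   0.4 10.8]
 [-2.5  0.1 10.7]
 [-3.9  0.2 10.7]
 [-3.1 -0.2 10.5]] [-3.2749355   0.14358673 10.85862886]
```

```bash
python3 - <<'E'
from h import *
from station import sensors,viewer
im=viewer.camera("wrist");s=viewer.camera("scene")
cv2.imwrite("pics/w11.png",im);cv2.imwrite("pics/s11.png",s)
o=sensors.get_obs();print(o['t'],o['force'],o['grip_width'])
E
```

```text
11.825 [-3.15716763  0.41645037 10.86231038] 0.005158846812216799
```

View pics/w11.png

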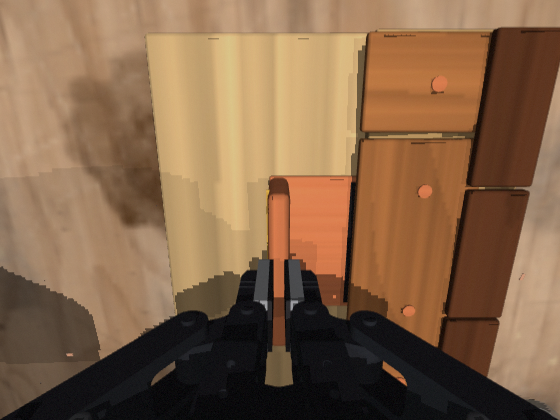

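View pics/s11.png

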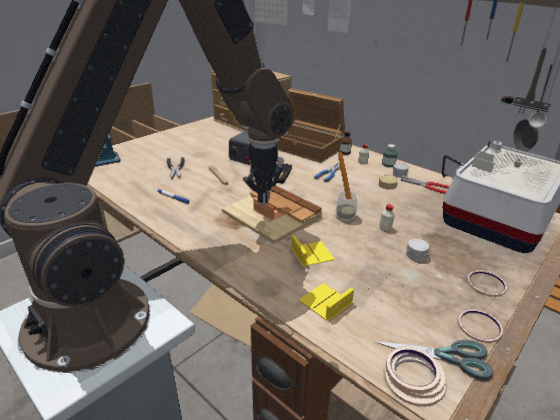

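The line lies along the middle shingle's front edge (wrist picture, column ~350, rows 180–302). The shingle is flat and level with its neighbours, and the pen, fid, bottle and tin haven't moved. Handing in.

```bash
python3 - <<'E'
from station import ticket
print(ticket.sign_off())
E
```

```text
the job is handed in; nothing more can be done
None
```

I gripped the copper flashing by its seam and laid it on the roof board. I then slid its leg squarely under the middle shingle until the scribed line reached the front edge. I handed in at about 11.8 s, still gripping it and pressing down.

- **Position:** the last wrist measurement, taken just before the final press, put the line within about 0.5 mm of the shingle's front edge. It was centred to about 1 mm and square to within about 0.01 rad; the camera calibration is only good to about 2 mm.
- **Push:** it held steady at 10–11 N (readings 9.8–10.9 N after settling). The flashing's weight may add about 1 N to that at the board. About 3 N of sideways friction remained. While finding the deck, well before the shingle, the push briefly reached about 26 N.
- **Shingle and bystanders:** in the pictures the shingle stayed flat throughout, and the pen, fid, bottle and tin stayed where they were.
- **Checks that disagreed or failed:**
  - The gripper read about 5 mm on a seam stated as 10 mm thick, but the grip held throughout.
  - Single measurements of the board's angle varied from -0.032 to -0.049 rad; I set the tool to about -0.048 rad.
  - The top camera's view was blocked by the arm at the end, so it gave no final check.

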